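# Fit a label roll and hold it down for the clip

## Robot

A 6-joint arm with a two-finger parallel gripper is mounted at the origin on the work surface. World frame = base frame: x ahead of the robot, y to its left, z up, the work surface at z = 0. Lengths are in m, angles in rad, forces in N, time in s.
With the tool pointing down it reaches from about 0.25 to 0.775 m from the base axis. Payload 4 kg.
Tool frame: the origin (TCP) lies midway between the tips of the shut fingers; the grasp point (between the pads) lies 19 mm behind it; z points along the fingers, y is the line along which they close (so a half turn about z gives the same grasp; the last joint's range is limited). The gripper opens to 94 mm and grips with 3 to 60 N. Pads are 16 mm wide; open, the fingers measure 119 mm over their backs; the gripper's body (75 mm by 177 mm) begins 78 mm behind the grasp point.
Start: joints at [-1.354, 0.087, 1.371, -0, 1.684, -0.103], TCP at [0.173, -0.522, 0.206] pointing down, gripper open.
Joint ranges: [-3.1, 3.1], [-0.76, 2.03], [0.27, 2.55], [-1.08, 4.22], [0.17, 2.65], [-2.57, 2.57]. Speed limits (rad/s): [2.79, 2.79, 3.14, 3.14, 3.14, 3.14].

## Interface

Orientations are given as [roll, pitch, yaw] about the fixed x, y, z axes, in that order (R = Rz(yaw) Ry(pitch) Rx(roll)).
In Python, from bench import robot gives the robot as it stands. The module is installed in compiled form; this text tells all that it offers.
- The arm moves only by the tool arm_command, never from a script. Its argument "targets" is a list of rows, each a list of 4 numbers: the shift along the world's x, y, z as a fraction of full scale, then the turn about the world's z as a fraction of full scale. A call has 1 to 8 rows; each row is the pose to reach, as a shift and turn from the pose commanded when the call began; what a row does not reach only later rows make up. Full scale, the value 1, is 0.5 m for a shift and 120 degrees for a turn. A row lasts 1/12 s, in which the tool goes at most 41.7 mm and 7.16 degrees, less where a joint would pass 70% of its speed; a pose out of reach is approached as far as the arm can. A call with a number of a shift or a turn outside -1 to 1 is refused whole. A call with a gripper value outside its range is refused whole. "claw" is the closure, from 0 (fully open) to 1 (shut), set as the call begins (left out, the last holds). The fingers move at their own pace and stop on an object; the grip force is fixed at half the most. Time passes only in rows, so rows that repeat a pose let the fingers close. It gives the time, the measured TCP pose, the force, the opening and the grip force at its end, in the units of the state.
- robot.get_obs(): the state, without advancing time (a new reading comes with each control period).
- robot.snapshot(name): name is "scene" or "top" or "wrist"; returns the picture (480x640x3 uint8, red, green, blue); there is no depth.
- robot.camera_info(name): a dict with "vfov" (degrees; the focal length in pixels is half the picture's height over the tangent of half this angle, whatever the lens; pixels are square), "cx", "cy" (the principal point, pixels), "k1" (the pictures are not rectified: a ray, as slopes to the right and down, at radius r is drawn at 1 + k1 r^2 times it, then the intrinsics apply), "extrinsics" (4x4, takes a point from camera to world coordinates); the wrist camera has in their place "T_tool_cam" (4x4, takes a point from camera to tool coordinates, whose origin is the TCP and whose axes are the flange's). Camera axes: x right, y up, looking along -z (the intrinsics and any distortion apply to the point x, -y, -z); pixel columns grow to the right and rows downward; lengths in m; the calibration is good to about 2 mm. A picture is of the moment at which its call begins: read the wrist's pose just before it. camera_info takes no time and is no camera call.
- robot.close_job(): hands the job in; it is judged then, once.
The state is a dict: "time": time; "joint_positions": joint angles; "qvel": joint speeds; "joint_torque": joint torques, N m; "tool_pos": TCP position; "ee_rot": TCP orientation; "wrist_force": force on the tool from outside, world axes, zero at the start; "wrist_torque": the same for the moment, N m; "width": finger opening in m; "finger_force": force on a finger pad.
Only numpy, scipy, OpenCV 4.12 (cv2) and the standard library are available. Lean on these libraries where they do the work, as an engineer would, in place of code of your own. Each camera call takes 0.05 s, during which the arm holds its last target. There are 200 camera calls.

## Task

Of the two paper label rolls standing on the packing table, put the taller one with the wide core, upright, onto the spindle of the roll stand and push it gently down on the sprung disc, so that the clip groove of the spindle comes clear above the core and a colleague can slip the retaining clip in. Hold it there with a steady push of about 12 N, the disc about half-way down its travel and never driven onto its stop, and finish while still holding the roll down: do not let go. Leave the other things on the table where they are.

Things in the scene. Friction and masses are not known exactly. Their poses are not given: they have to be found in the camera images.
- label_roll: The roll to fit: white paper label roll on a brown cardboard core, standing upright on the table, 56 mm outside diameter, 60 mm tall, with a through bore 26 mm wide; about 130 g (90 to 180 g). Origin: centre of its lower end; z up along its axis.
- short_roll: The wrong roll: same 56 mm outside diameter but only 38 mm tall, with a narrow bore of 13 mm that does not go on the spindle. Origin: centre of its lower end. It may stand in either of the two places where rolls stand.
- stand: Roll stand fixed to the table: grey plate 150 x 130 x 12 mm, upright steel spindle 22 mm thick, a sprung aluminium disc 52 mm across around it, and along one edge a low tear bar (120 mm long, top 45 mm above the table, 78 mm from the spindle axis towards the stand's +x). The clip lying on the plate is not needed. Origin: on the spindle axis at table height; z up.
- spindle_tip (a point): The tip of the spindle, on its axis, 104 mm above the table. The last 10 mm taper from 22 mm to 12 mm diameter.
- groove (a point): Centre of the 4 mm wide clip groove round the spindle, on its axis, 87 to 91 mm above the table. A roll resting on the unpressed disc has its top at 94 mm and hides it; it is clear once the disc is 7 mm down.
- disc_top (a point): Centre of the disc's upper face, on the spindle axis, on which the roll rests; 34 mm above the table when unpressed; it goes straight down with the disc.
- brake_disc (a joint): How far the sprung disc is pressed down, m: 0 = up, 0.021 = on its stop. The spring is preloaded: it pushes up with about 4 N + 0.8 N per mm pressed (about 12 N at 0.0105). The weight of a roll alone does not move it.
- tape_roll: Bystander: clear packing-tape roll lying flat, 100 mm across, 48 mm high. Origin: centre of underside.
- cutter: Bystander: black box cutter lying flat, 140 mm long, 17 mm high. Origin: about its middle, on the underside.
- basket: Bystander: open green basket 180 x 230 x 70 mm. Origin: centre of underside.
- carton: Bystander: small cardboard carton 80 x 100 x 60 mm. Origin: centre of underside.
- ruler: Bystander: wooden ruler 30 x 300 x 5 mm lying flat. Origin: centre of underside.
- marker_pen: Bystander: white marker pen with black cap, 130 mm long, 15 mm thick, lying flat. Origin: near its middle, on the underside.

How it is judged:
By the outcome, as a careful person would: the job done as asked, in the order asked, and still so for the second after the job is handed in, while the arm keeps its last pose, push and grip.
It also fails if it takes over 43 s, if anything falls off the work surface, if the arm or the gripper's body presses on something with over 40 N, if the wrist force passes 120 N, or if a joint passes its speed limit or range.

## Working session

There is one attempt and no reset: what is moved stays moved. The work goes in short steps, Python scripts to look and compute and a tool call to move; the robot and the scene stay as the last step left them, time stands still between calls to the robot, and variables do not carry over. Pictures are saved under pics/ and viewed, at most 10 in all, crops included, and the job is handed in when it is done.

Besides the shell and the picture viewer there is one more tool, called after ">>>" as a command line: name --pt "numbers of a row" for each row, then --argument value for the rest. arm_command: Moves the arm, as the interface text tells. Shift numbers are shares of 0.5 m and turn numbers shares of 120 degrees, none past 1 either way. Its arguments: {"type":"object","properties":{"targets":{"type":"array"},"claw":{"type":"number"}},"required":["targets"]}

```bash
mkdir -p pics; cat > h.py <<'E'
import numpy as np, cv2
from bench import robot
from scipy.spatial.transform import Rotation as R
def K(ci): 
    f=240/np.tan(np.radians(ci['vfov'])/2); return np.array([[f,0,ci['cx']],[0,f,ci['cy']],[0,0,1.]])
def ext(n,obs=None):
    ci=robot.camera_info(n)
    if n=='wrist':
        o=obs or robot.get_obs(); T=np.eye(4); T[:3,:3]=R.from_euler('xyz',o['ee_rot']).as_matrix(); T[:3,3]=o['tool_pos']
        return ci,T@np.array(ci['T_tool_cam'])
    return ci,np.array(ci['extrinsics'])
def ray(n,px,obs=None):
    ci,E=ext(n,obs)
    s=cv2.undistortPoints(np.array([[px]],float),K(ci),np.array([ci['k1'],0,0,0,0.]))[0,0]
    return E[:3,3],E[:3,:3]@np.array([s[0],-s[1],-1])
def at(n,px,z,obs=None):
    o,d=ray(n,px,obs); return o+d*(z-o[2])/d[2]
def proj(n,p,obs=None):
    ci,E=ext(n,obs); c=np.linalg.inv(E)@np.r_[p,1]
    q=np.array([[[c[0],-c[1],-c[2]]]]); return cv2.projectPoints(q,np.zeros(3),np.zeros(3),K(ci),np.array([ci['k1'],0,0,0,0.]))[0].ravel()
def snap(n,f):
    im=robot.snapshot(n); cv2.imwrite(f'pics/{f}.png',im[:,:,::-1]); return im
E
python3 - <<'E'
from h import *
snap('top','top0');snap('scene','scene0')
print({k:v for k,v in robot.get_obs().items()})
for n in('top','scene','wrist'): print(robot.camera_info(n))
E
```

```text
{'time': 0.1, 'joint_positions': array([-1.35410406e+00,  8.78912220e-02,  1.37208224e+00,  1.05664532e-05,
        1.68362983e+00, -1.03113124e-01]), 'qvel': array([ 4.87099560e-04,  2.00949178e-05, -3.16115302e-03,  5.01757559e-04,
        6.03223556e-04, -5.69140030e-04]), 'joint_torque': array([ 2.17632296e-03, -3.41250193e+01, -3.03302264e+01,  7.20325112e-02,
        3.03418993e-02, -1.00432935e-04]), 'tool_pos': array([ 0.17279452, -0.52162622,  0.2044263 ]), 'ee_rot': array([-3.13959377e+00, -2.17401975e-04,  3.19806354e-01]), 'wrist_force': array([-0.01543665, -0.19991796, -0.4906431 ]), 'wrist_torque': array([-0.00242478, -0.01098721,  0.00869684]), 'finger_force': 0.0, 'width': 0.09419519894450477}
{'vfov': 57.52703720271677, 'cx': 319.989822658164, 'cy': 239.67289274972478, 'k1': 0.031385899454958545, 'extrinsics': array([[-0.00777799,  0.99479037, -0.10164461,  0.41758326],
       [-0.99993547, -0.00689581,  0.00902756,  0.09764593],
       [ 0.00827961,  0.10170827,  0.99477981,  0.97706082],
       [ 0.        ,  0.        ,  0.        ,  1.        ]])}
{'vfov': 52.735197084539855, 'cx': 314.5799752005067, 'cy': 238.53484283021407, 'k1': -0.0003437931674241208, 'extrinsics': array([[ 0.68666478, -0.48706931,  0.53968044,  1.1365863 ],
       [ 0.726969  ,  0.45725193, -0.5122858 , -0.51681071],
       [ 0.00274877,  0.74409957,  0.66806308,  0.87691065],
       [ 0.        ,  0.        ,  0.        ,  1.        ]])}
{'vfov': 61.02410462592389, 'cx': 317.4993136600017, 'cy': 234.59696741370186, 'k1': -0.08423517424717472, 'T_tool_cam': array([[ 7.57471867e-04,  9.63269836e-01,  2.68534261e-01,
         7.84751615e-02],
       [ 9.99999485e-01, -5.48319260e-04, -8.53865251e-04,
         4.68822790e-04],
       [-6.75260134e-04,  2.68534769e-01, -9.63269755e-01,
        -1.78211063e-01],
       [ 0.00000000e+00,  0.00000000e+00,  0.00000000e+00,
         1.00000000e+00]])}
```

View pics/top0.png

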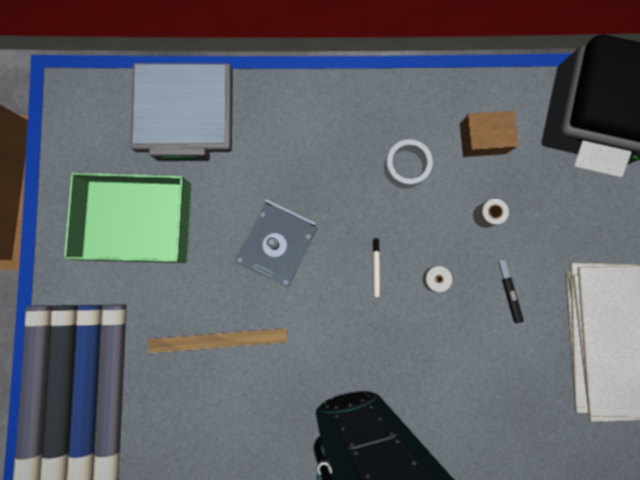

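View pics/scene0.png

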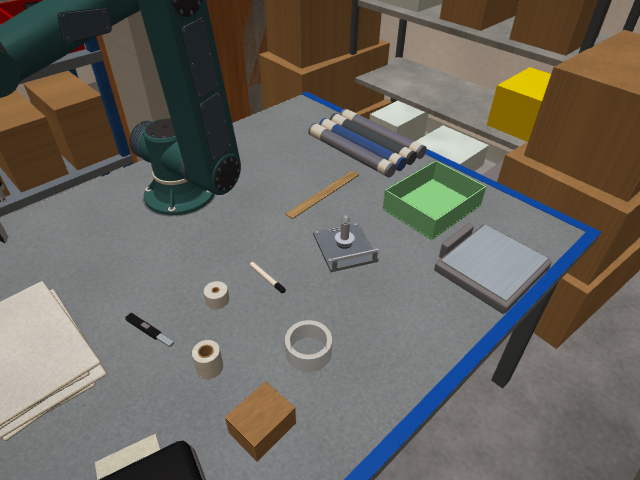

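The top view shows the tall, wide-core roll at (495,211), the short roll at (438,279), and the stand with its spindle at about (272,243) and tear bar towards the upper right (265,202)-(316,224). The scene view agrees: tall roll top at (207,350), spindle tip at about (346,218).

```bash
python3 - <<'E'
from h import *
a=cv2.imread('pics/top0.png'); b=cv2.imread('pics/scene0.png')
def c(im,x,y,w,h,s): return cv2.resize(im[y:y+h,x:x+w],None,fx=s,fy=s,interpolation=cv2.INTER_CUBIC)
o=np.zeros((600,800,3),np.uint8)
o[:300,:400]=c(a,225,190,100,75,4)[:300,:400]   # stand top x4? 
o[:300,400:]=c(a,465,185,67,50,6)[:300,:400] if False else c(a,460,180,80,60,5)
o[300:,:400]=c(b,305,205,80,60,5)
o[300:,400:]=c(b,165,325,80,60,5)
cv2.imwrite('pics/crops.png',o)
print('roll',at('top',(495,211),.06),at('scene',(207,350),.06));print('tip',at('top',(272,243),.104),at('scene',(346,218),.104))
E
```

```text
roll [ 0.56978698 -0.28199068  0.06      ] [ 0.57240124 -0.27807827  0.06      ]
tip [0.5007579  0.18590865 0.104     ] [0.51009907 0.18629555 0.104     ]
```

View pics/crops.png

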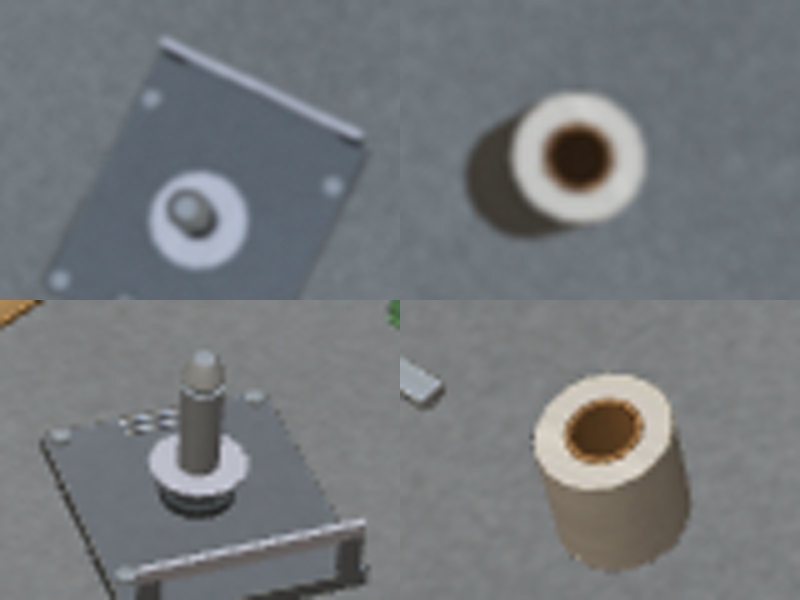

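The crops give roll top centres at (495.4,211.0) in the top view and (205.2,351.0) in the scene view, spindle tips at (271.1,241.1) and (345.4,215.8), and the disc centre at (274.4,244.4) in the top view.

```bash
python3 - <<'E'
from h import *
print('roll',at('top',(495.4,211),.06),at('scene',(205.2,351),.06));print('tip',at('top',(271.1,241.1),.104),at('scene',(345.4,215.8),.104))
print('disc',at('top',(274.4,244.4),.034),at('scene',(344.5,238),.034))
print('bar',at('top',(266,200.3),.045),at('top',(315.3,223.8),.045))
print('short',at('top',(438,279),.038))
E
```

```text
roll [ 0.56978023 -0.28283268  0.06      ] [ 0.57193691 -0.28205797  0.06      ]
tip [0.50459527 0.1877223  0.104     ] [0.50301409 0.19148473 0.104     ]
disc [0.504348   0.18779156 0.034     ] [0.50758632 0.18791836 0.034     ]
bar [0.59907671 0.20509177 0.045     ] [0.54720376 0.09900705 0.045     ]
short [ 0.42723579 -0.16262246  0.038     ]
```

>>> arm_command --pt "0.066 0.04 0 0" --pt "0.132 0.08 0 0" --pt "0.198 0.12 0 0" --pt "0.264 0.16 0 0" --pt "0.33 0.2 0 0" --pt "0.396 0.24 0 0" --pt "0.43 0.26 0 0" --pt "0.43 0.26 0 0" --claw 0

```text
time: 0.77
tool_pos: [0.391, -0.3893, 0.2047]
ee_rot: [-3.14, -0.001, 0.326]
wrist_force: [-0.1, -0.6, -0.1]
width: 0.094
finger_force: 0.0
```

>>> arm_command --pt "0.06 0.036 0 0" --pt "0.12 0.072 0 0" --pt "0.18 0.108 0 0" --pt "0.24 0.144 0 0" --pt "0.3 0.18 0 0" --pt "0.366 0.219 0 0" --pt "0.366 0.219 0 0" --pt "0.366 0.219 0 0"

```text
time: 1.43
tool_pos: [0.5711, -0.2822, 0.2041]
ee_rot: [-3.14, 0.002, 0.322]
wrist_force: [-1.4, -0.1, -0.5]
width: 0.0935
finger_force: 0.0
```

```bash
python3 - <<'E'
from h import *
o=robot.get_obs(); print(o['time'],o['tool_pos'],o['ee_rot'],o['joint_positions'],o['wrist_force'])
im=snap('wrist','w1')
print(proj('wrist',(.571,-.2825,.06),o))
E
```

```text
1.4333 [ 0.57114986 -0.2821772   0.20408389] [-3.14040454e+00  2.26931740e-03  3.21924851e-01] [-5.47307012e-01  2.85283840e-01  1.14308299e+00 -9.76777174e-04
  1.71559792e+00  7.01426013e-01] [-1.3801     -0.05083159 -0.54065554]
[317.11239069 221.04620266]
```

View pics/w1.png

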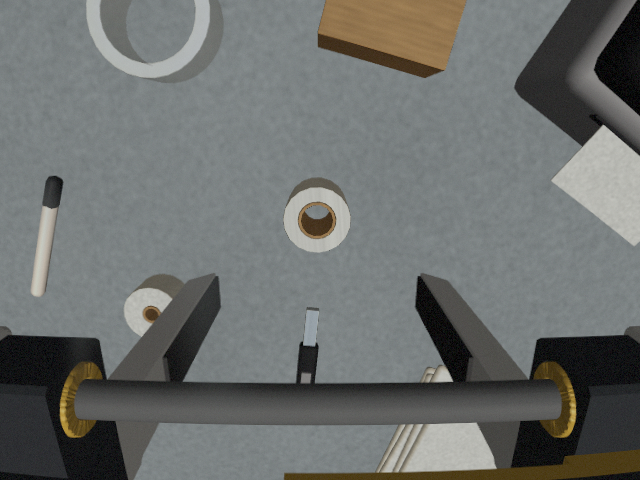

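The wrist view shows the roll top centred at about (317,218.5), against a predicted (317.1,221), so the estimate is good to about 1 mm. The fingers straddle the roll with clear space around it.

```bash
python3 - <<'E'
from h import *
o=robot.get_obs()
print(at('wrist',(317,218.5),.06,o), at('top',(505,263),.017),at('top',(520,320),.017))
E
```

```text
[ 0.57201636 -0.28275479  0.06      ] [ 0.46150171 -0.31598467  0.017     ] [ 0.33837742 -0.3414995   0.017     ]
```

>>> arm_command --pt "0 0 -0.06 0" --pt "0 0 -0.12 0" --pt "0 0 -0.18 0" --pt "0 0 -0.24 0" --pt "0 0 -0.28 0" --pt "0 0 -0.32 0" --pt "0 0 -0.356 0" --pt "0 0 -0.356 0"

```text
time: 2.15
tool_pos: [0.5662, -0.2828, 0.0227]
ee_rot: [-3.135, 0.007, 0.317]
wrist_force: [-0.4, 0.4, -1.1]
width: 0.0939
finger_force: 0.0
```

>>> arm_command --pt "0 0 0 0" --pt "0 0 0 0" --pt "0 0 0 0" --pt "0 0 0 0" --pt "0 0 0 0" --pt "0 0 0 0" --pt "0 0 0 0" --pt "0 0 0 0" --claw 1

```text
time: 2.82
tool_pos: [0.5713, -0.2825, 0.0285]
ee_rot: [3.141, -0.001, 0.32]
wrist_force: [-1.1, 1.0, 4.5]
width: 0.0565
finger_force: 30.0
```

>>> arm_command --pt "0 0 0.02 0" --pt "0 0 0.06 0" --pt "0 0 0.12 0" --pt "0 0 0.18 0" --pt "0 0 0.24 0" --pt "0 0 0.29 0" --pt "0 0 0.32 0" --pt "0 0 0.32 0"

```text
time: 3.48
tool_pos: [0.5728, -0.2839, 0.1929]
ee_rot: [3.134, -0.006, 0.32]
wrist_force: [0.5, 0.2, -0.5]
width: 0.0562
finger_force: 30.0
```

>>> arm_command --pt "-0.006 0.04 0 0" --pt "-0.016 0.11 0 0" --pt "-0.026 0.18 0 0" --pt "-0.036 0.25 0 0" --pt "-0.046 0.32 0 0" --pt "-0.056 0.39 0 0" --pt "-0.064 0.44 0 0" --pt "-0.066 0.46 0 0"

```text
time: 4.15
tool_pos: [0.5364, -0.0491, 0.1858]
ee_rot: [-3.139, 0.002, 0.323]
wrist_force: [0.4, -0.3, -2.1]
width: 0.0563
finger_force: 30.0
```

>>> arm_command --pt "-0.01 0.06 0 0" --pt "-0.02 0.12 0 0" --pt "-0.03 0.18 0 0" --pt "-0.04 0.24 0 0" --pt "-0.044 0.28 0 0" --pt "-0.046 0.3 0 0" --pt "-0.046 0.3 0 0" --pt "-0.046 0.3 0 0"

```text
time: 4.82
tool_pos: [0.5149, 0.0965, 0.1867]
ee_rot: [3.14, 0.001, 0.32]
wrist_force: [-0.3, -0.2, -1.5]
width: 0.0561
finger_force: 30.0
```

```bash
python3 - <<'E'
from h import *
o=robot.get_obs(); print(o['time'],o['tool_pos'],o['ee_rot'],o['joint_positions'],o['wrist_force'],o['width'])
im=snap('wrist','w2')
print(proj('wrist',(.5045,.189,.104),o),proj('wrist',(.5045,.189,.034),o))
E
```

```text
4.8167 [0.51492315 0.09654833 0.18668989] [3.14049758e+00 1.47979161e-03 3.19882015e-01] [ 7.80547899e-02  3.44965856e-02  1.46335860e+00 -1.42149027e-03
  1.64491188e+00  1.32886387e+00] [-0.30717263 -0.15475179 -1.54916102] 0.05607172497510997
[178.8823421  214.86204754] [206.33293654 195.94286265]
```

View pics/w2.png

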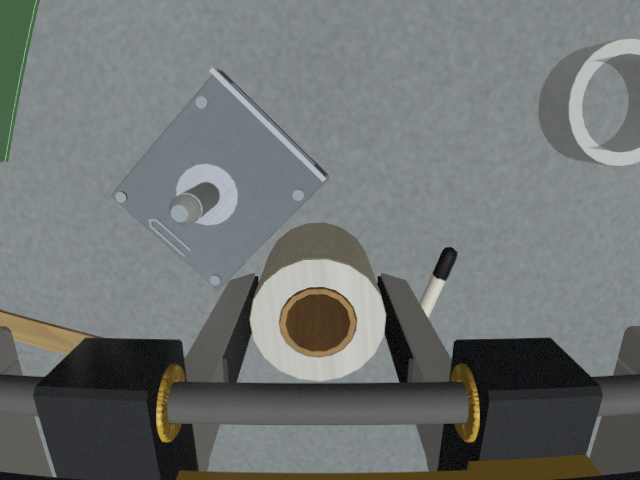

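The tip is at about (180,213.5) and the disc centre at (207,194.5), both close to prediction. The held roll's top is centred at about (318,320) and looks upright.

```bash
python3 - <<'E'
from h import *
o=robot.get_obs(); print(o['tool_pos'])
b=cv2.imread('pics/w2.png'); 
i=np.vstack([cv2.resize(b[150:240,140:260],None,fx=4.5,fy=4.5,interpolation=2)[:,:540],]); j=cv2.resize(b[220:390,240:400],None,fx=1,fy=1)
cv2.imwrite('pics/c2.png',i)
print('tip',at('wrist',(180,213.5),.104,o),'disc',at('wrist',(207,194.5),.034,o))
for h in(.031,.033,.035): print('roll top',at('wrist',(318,320.),o['tool_pos'][2]+h,o))
E
```

```text
[0.5150746  0.09609485 0.18687542]
tip [0.50584477 0.18811038 0.104     ] disc [0.50608435 0.1883814  0.034     ]
roll top [0.51722169 0.09597197 0.21787542]
roll top [0.51820953 0.09630546 0.21987542]
roll top [0.51919737 0.09663895 0.22187542]
```

View pics/c2.png

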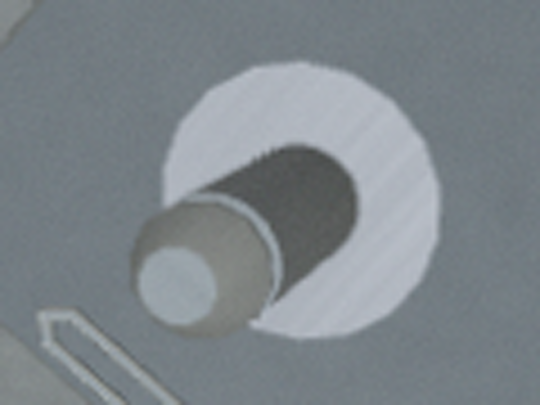

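>>> arm_command --pt "-0.006 0.05 0 0" --pt "-0.012 0.1 0 0" --pt "-0.018 0.15 0 0" --pt "-0.02 0.18 0 0" --pt "-0.02 0.184 0 0" --pt "-0.02 0.184 -0.04 0" --pt "-0.02 0.184 -0.07 0" --pt "-0.02 0.184 -0.07 0"

```text
time: 5.53
tool_pos: [0.5034, 0.1869, 0.1486]
ee_rot: [3.141, 0.007, 0.318]
wrist_force: [-1.2, -0.1, -1.8]
width: 0.0563
finger_force: 30.0
```

>>> arm_command --pt "0 0 0 0" --pt "0 0 0 0" --pt "0 0 0 0"

```text
time: 5.78
tool_pos: [0.5059, 0.1887, 0.154]
ee_rot: [3.141, -0.002, 0.319]
wrist_force: [0.6, 0.3, -1.4]
width: 0.0565
finger_force: 30.0
```

```bash
python3 - <<'E'
from h import *
o=robot.get_obs(); print(o['time'],o['tool_pos'],o['ee_rot'],o['wrist_force'],o['width'])
w=snap('wrist','w3')[:,:,::-1]; s=robot.snapshot('scene')[:,:,::-1]
p=proj('scene',(.505,.188,.13)).astype(int);print(p)
z=cv2.resize(s[p[1]-50:p[1]+70,p[0]-80:p[0]+80],None,fx=2.5,fy=2.5,interpolation=2)
q=cv2.resize(w[200:425,170:470],(400,300),interpolation=2)
cv2.imwrite('pics/c3.png',np.hstack([z,q]))
E
```

```text
5.7833 [0.50594865 0.18872511 0.15396244] [ 3.14106919e+00 -2.43042732e-03  3.18616972e-01] [ 0.62913829  0.29250793 -1.44552764] 0.056546977381615474
[345 208]
```

View pics/c3.png

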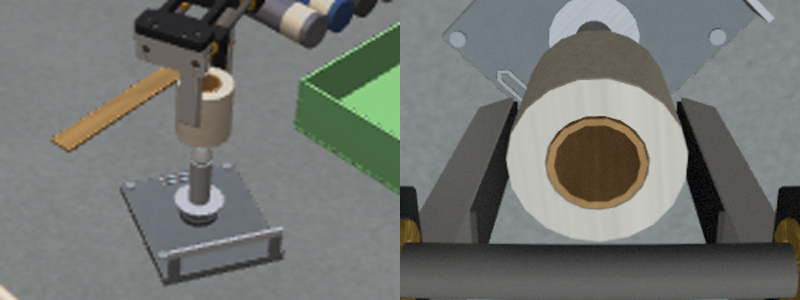

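The scene crop shows the roll directly above the spindle, with the axes agreeing to within about 1 px. The wrist crop shows the roll held upright with the bore centred. Next I lower slowly onto the taper.

>>> arm_command --pt "0 0 -0.01 0" --pt "0 0 -0.02 0" --pt "0 0 -0.03 0" --pt "0 0 -0.04 0" --pt "0 0 -0.05 0" --pt "0 0 -0.058 0" --pt "0 0 -0.058 0" --pt "0 0 -0.058 0"

```text
time: 6.55
tool_pos: [0.5046, 0.1893, 0.123]
ee_rot: [3.142, 0.001, 0.32]
wrist_force: [-0.8, -0.6, -1.3]
width: 0.0564
finger_force: 30.0
```

```bash
python3 - <<'E'
from h import *
o=robot.get_obs(); print(o['tool_pos'],o['ee_rot'],o['wrist_force'],o['wrist_torque'],o['width'])
E
```

```text
[0.504649   0.1893348  0.12301266] [3.14152891e+00 9.20882739e-04 3.19875702e-01] [-0.76424291 -0.55379787 -1.3484808 ] [-0.02159795 -0.00153798  0.0120565 ] 0.05642865741483799
```

>>> arm_command --pt "0 0 -0.005 0" --pt "0 0 -0.01 0" --pt "0 0 -0.015 0" --pt "0 0 -0.02 0" --pt "0 0 -0.025 0" --pt "0 0 -0.03 0" --pt "0 0 -0.03 0" --pt "0 0 -0.03 0"

```text
time: 7.22
tool_pos: [0.5048, 0.1893, 0.1082]
ee_rot: [3.142, 0.001, 0.32]
wrist_force: [0.2, 0.5, -2.5]
width: 0.0569
finger_force: 30.0
```

>>> arm_command --pt "0 0 -0.01 0" --pt "0 0 -0.02 0" --pt "0 0 -0.03 0" --pt "0 0 -0.04 0" --pt "0 0 -0.05 0" --pt "0 0 -0.06 0" --pt "0 0 -0.07 0" --pt "0 0 -0.074 0"

```text
time: 7.88
tool_pos: [0.5043, 0.1892, 0.0703]
ee_rot: [-3.142, 0.002, 0.32]
wrist_force: [0.3, -0.1, -2.0]
width: 0.0566
finger_force: 30.0
```

>>> arm_command --pt "0 0 0 0" --pt "0 0 0 0" --pt "0 0 0 0" --pt "0 0 0 0" --pt "0 0 0 0" --pt "0 0 0 0" --pt "0 0 0 0" --pt "0 0 0 0"

```text
time: 8.55
tool_pos: [0.505, 0.1894, 0.0716]
ee_rot: [3.141, -0.0, 0.32]
wrist_force: [0.9, 0.7, -1.3]
width: 0.0559
finger_force: 30.0
```

>>> arm_command --pt "0 0 -0.003 0" --pt "0 0 -0.006 0" --pt "0 0 -0.009 0" --pt "0 0 -0.012 0" --pt "0 0 -0.015 0" --pt "0 0 -0.018 0" --pt "0 0 -0.02 0" --pt "0 0 -0.02 0"

```text
time: 9.22
tool_pos: [0.5049, 0.1894, 0.062]
ee_rot: [3.142, -0.0, 0.32]
wrist_force: [-1.3, 0.5, 2.6]
width: 0.0564
finger_force: 30.0
```

>>> arm_command --pt "0 0 -0.002 0" --pt "0 0 -0.004 0" --pt "0 0 -0.006 0" --pt "0 0 -0.008 0" --pt "0 0 -0.008 0" --pt "0 0 -0.008 0" --pt "0 0 -0.008 0" --pt "0 0 -0.008 0"

```text
time: 9.88
tool_pos: [0.505, 0.1894, 0.0581]
ee_rot: [3.141, -0.0, 0.32]
wrist_force: [-2.6, -0.8, 4.9]
width: 0.0564
finger_force: 30.0
```

>>> arm_command --pt "0 0 -0.002 0" --pt "0 0 -0.004 0" --pt "0 0 -0.006 0" --pt "0 0 -0.008 0" --pt "0 0 -0.01 0" --pt "0 0 -0.012 0" --pt "0 0 -0.012 0" --pt "0 0 -0.012 0"

```text
time: 10.55
tool_pos: [0.505, 0.1894, 0.0531]
ee_rot: [3.141, -0.001, 0.32]
wrist_force: [-3.6, -1.8, 9.1]
width: 0.0569
finger_force: 30.0
```

>>> arm_command --pt "0 0 0 0" --pt "0 0 0 0" --pt "0 0 0 0" --pt "0 0 0 0" --pt "0 0 0 0" --pt "0 0 0 0"

```text
time: 11.05
tool_pos: [0.5051, 0.1894, 0.0531]
ee_rot: [3.141, -0.001, 0.32]
wrist_force: [-3.8, -2.0, 10.0]
width: 0.0563
finger_force: 30.0
```

```bash
python3 - <<'E'
from h import *
F=[];P=[]
for k in range(8):
    s=robot.snapshot('scene'); o=robot.get_obs(); F.append(o['wrist_force']); P.append(o['tool_pos'])
print(o['time'],np.mean(F,0),np.std(F,0),np.mean(P,0),o['ee_rot'])
w=robot.snapshot('wrist')[:,:,::-1]
p=proj('scene',(.505,.189,.07)).astype(int)
z=cv2.resize(s[p[1]-36:p[1]+36,p[0]-48:p[0]+48,::-1],(800,600),interpolation=2)[:, 200:600]
q=cv2.resize(w[180:440,233:407],(400,600),interpolation=2)
cv2.imwrite('pics/c4.png',np.hstack([z,q]))
E
```

```text
11.45 [-4.54444442 -1.16239112  9.2715043 ] [0.46889572 0.33577154 0.49292367] [0.50504223 0.18941444 0.05310103] [ 3.14139914e+00 -8.05105552e-04  3.19861481e-01]
```

View pics/c4.png

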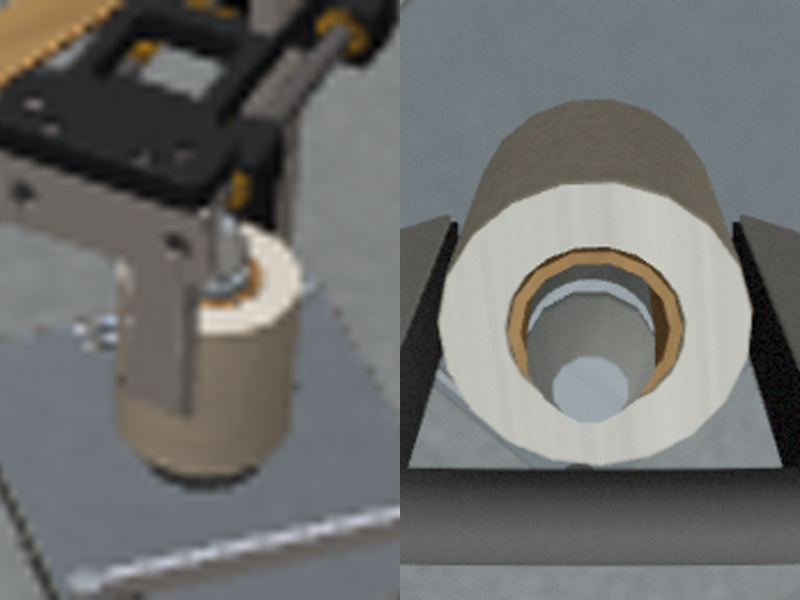

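The roll is seated, the wrist view shows the groove ring above the core, and nothing is tilted. A 4.5 N side force in −x means the bore is leaning on the spindle, so I'll shift about 1 mm and press a little further.

>>> arm_command --pt "-0.001 0 0 0" --pt "-0.002 -0.0005 0 0" --pt "-0.002 -0.0005 0 0" --pt "-0.002 -0.0005 -0.001 0" --pt "-0.002 -0.0005 -0.002 0" --pt "-0.002 -0.0005 -0.003 0" --pt "-0.002 -0.0005 -0.003 0" --pt "-0.002 -0.0005 -0.003 0"

```text
time: 12.17
tool_pos: [0.505, 0.1894, 0.0522]
ee_rot: [3.141, -0.003, 0.32]
wrist_force: [-4.3, -0.8, 10.6]
width: 0.0565
finger_force: 30.0
```

```bash
cat > avg.py <<'E'
from h import *
F=[];P=[]
for k in range(10):
    robot.snapshot('scene'); o=robot.get_obs(); F.append(o['wrist_force']); P.append(o['tool_pos'])
print(o['time'],np.mean(F,0),np.std(F,0),np.mean(P,0),o['ee_rot'],o['wrist_torque'])
E
python3 avg.py
```

```text
12.6667 [-3.34324639 -0.68782442 10.27598493] [0.52067414 0.44780884 0.64039956] [0.50496706 0.18940193 0.05219977] [ 3.14128559e+00 -2.99625783e-03  3.19809131e-01] [-0.15049061  0.68111977 -0.04483687]
```

>>> arm_command --pt "-0.001 0 0 0" --pt "-0.002 0 0 0" --pt "-0.003 0 -0.001 0" --pt "-0.003 0 -0.0015 0" --pt "-0.003 0 -0.0015 0" --pt "-0.003 0 -0.0015 0" --pt "-0.003 0 -0.0015 0" --pt "-0.003 0 -0.0015 0"

```text
time: 13.33
tool_pos: [0.5049, 0.1894, 0.0521]
ee_rot: [3.14, -0.006, 0.32]
wrist_force: [-1.3, -1.3, 9.9]
width: 0.0561
finger_force: 30.0
```

```bash
python3 avg.py; python3 - <<'E'
from h import *
w=robot.snapshot('wrist')[:,:,::-1]
cv2.imwrite('pics/c5.png',cv2.resize(w[180:440,233:407],(400,600),interpolation=2))
E
```

```text
13.8333 [-1.18814673 -0.99449438 10.46844756] [0.4046932  0.27578454 0.52407921] [0.50485772 0.18940937 0.05207771] [ 3.14050021 -0.00623511  0.31965435] [-0.15219944  0.33114088  0.02929334]
```

View pics/c5.png

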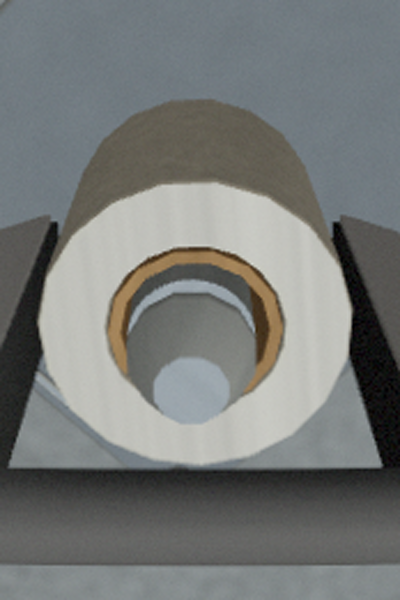

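```bash
python3 -c "
from bench import robot
print(robot.close_job())"
```

```text
the job is handed in; nothing more can be done
None
```

The taller, wide-core roll is upright on the spindle and still gripped, and the job is handed in. The disc is pressed about 10 mm (half-way, estimated from the tool height), with about 12 N on it: a steady 10.5 N measured at the wrist plus the roll's weight. The roll's top is about 3 mm below the groove; nothing else was handled.

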